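# Hold a leaf sample in the reader's slot

### The job

Swing the cover lever on the leaf reader up and right back to its stop so that the slot is uncovered. Then lift the sample holder with the flat rectangular grip out of its stand, pass its blade down through the slot and finish still holding it there upright, with its collar hovering about 1 cm above the reader's top: not resting on it, not let go. Leave the round-gripped holder and everything else on the bench where it is.

Things in the scene. Friction and masses are not known exactly. Their poses are not given: they have to be found in the camera images.
- slot (a point): Slot centre in the flat aluminium top of the white leaf reader, level with that top, 100 mm above the bench. Slot 10 mm (x) by 42 mm (y), 14 mm deep with a 3 mm bevel, free space below. z up, -x to the reader's front. The top reaches 35 mm in front of the slot, 55 behind, 60 to each side; behind that the reader is 80 mm high, 150 wide, to 165 mm behind the slot.
- lever_hinge (a point): Point on the hinge axis of the cover lever, fixed on the reader: 42 mm behind the slot (+x of the slot) and 18 mm above the reader's top. The axis is the reader's y. Two lugs 14 mm long in x, standing at 22 mm either side, reach 26 mm above the top.
- lever_knob (a point): Centre of the knob at the cover lever's free end: black cylinder, 18 mm diameter, 20 mm long, lying along the hinge axis, 104 mm from it. Lever flat, it points to the reader's front and overhangs the edge by 27 mm. The arm is a bar 10 mm wide, 6 thick; under it, 29 to 55 mm from the axis, a black cover 52 mm wide, 12 thick lies over the slot.
- lever (a joint): Angle of the cover lever, rad: 0 lying flat on the slot, grows as the knob swings up and back, pi/2 upright, 2.1 at its stop leaning back. A stiff hinge (0.07 N m of friction): it stays where it is left.
- holder_grip (a point): Centre of the flat rectangular grip of the black sample holder. Grip 14 mm (x) by 30 mm (y), 48 mm tall, 24 mm below to 24 above this point. Below it a collar 20 x 54 mm, 6 thick, its underside 30 mm below this point; below that a blade 8 mm thick (x), 40 wide (y), 60 long. z up. Loose, about 70 g; stands in its stand, collar resting on the stand's top.
- stand_top (a point): Centre of the top of the fixed grey stand in which the sample holder stands, 66 mm above the bench. The stand is 64 mm (x) by 90 mm (y), with a slot 14 x 46 mm right through it.
- round_grip (a point): A point on the axis of the other holder, to be left alone: a black holder with a round grip, a 20 mm stem with a 30 mm ball on top, and a round collar 54 mm wide whose underside is 30 mm below this point; its top is 31 mm above this point. It stands in a second stand like the first.
- jar: A small loose jar, 52 mm wide and 62 mm tall; origin at the centre of its underside. To be left alone.
- beaker: A loose glass beaker, 64 mm wide and 75 mm tall; origin at the centre of its underside. To be left alone.
- dish: A loose flat closed dish, 90 mm wide and 14 mm high; origin at the centre of its underside. To be left alone.
- tweezers: Loose steel tweezers, 120 mm long along x, 24 mm wide and 8 mm high; origin at the middle, on the bench. To be left alone.
There are look-alikes about, which are no part of the job. What is meant by the part that bears holder_grip is not orange, and is the larger of those in its own colour. What is shaped like the part that bears stand_top but red is not meant.

How it is judged:
By the outcome, as a careful person would: the job done as asked, in the order asked, and still so for the second after the job is handed in, while the arm keeps its last pose, push and grip.
It also fails if it takes over 64 s, if anything falls off the work surface, if the arm or the gripper's body presses on something with over 40 N, if the wrist force passes 120 N, or if a joint passes its speed limit or range.

### The arm

A 6-joint arm with a two-finger parallel gripper is mounted at the origin on the work surface. World frame = base frame: x ahead of the robot, y to its left, z up, the work surface at z = 0. Lengths are in m, angles in degrees, forces in N, time in s.
With the tool pointing down it reaches from about 0.375 to 0.75 m from the base axis. Payload 9 kg.
Tool frame: the origin (TCP) lies where the fingers leave the gripper's body, on its centre line; the fingertips stand 73 mm ahead of it and the grasp point (between the pads) lies 54 mm ahead of it (robot.tip_reach is the distance from the TCP to the fingertips, in m); z points along the fingers, y is the direction in which the jaws open and shut (so a half turn about z gives the same grasp; the last joint's range is limited). The gripper opens to 85 mm and grips with 20 to 120 N. Pads are 22 mm wide; open, the fingers measure 114 mm over their backs; the gripper's body (76 mm by 85 mm) begins 54 mm behind the grasp point. The pads swing forward as they close: fully open they stand 13 mm farther back than shut.
Start: joints at [-82.317, 5.964, 5.575, 89.605, 0, 77.527], TCP at [0.207, -0.563, 0.304] pointing down, gripper open.
Joint ranges: [-171.21, 171.21], [-48.23, 106.86], [-62.78, 66.21], [-105.2, 120.99], [-86.42, 89.51], [-180, 180]. Speed limits (degrees/s): [127.2, 127.2, 147.25, 180, 180, 180].

### API

Orientations are given as [roll, pitch, yaw] about the fixed x, y, z axes, in that order (R = Rz(yaw) Ry(pitch) Rx(roll)).
In Python, from plant import robot gives the robot as it stands. Calls block until the motion is done:
- robot.move_pose(position, orientation): joint-space move of the TCP to a pose.
- robot.line_to(position, vel=0.15, rotation=None, guard=None): straight line of the TCP; rotation=None keeps the orientation; vel is the mean speed in m/s. With guard (N) it stops when the force on the tool has changed by that much, and returns True; else False.
- robot.goto_joints(angles): joint-space move.
- robot.set_gripper(opening): finger opening in m; the grip force is fixed at half the most; returns when the fingers have stopped.
- robot.pause(seconds).
- robot.ik(position, orientation): joint angles nearest the present ones, or None.
- robot.observe(): the state.
- robot.grab_frame(name): name is "scene" or "top" or "wrist"; returns the picture (384x512x3 uint8, blue, green, red); there is no depth.
- robot.get_calibration(name): a dict with "vertical_fov" (degrees; the focal length in pixels is half the picture's height over the tangent of half this angle, whatever the lens; pixels are square), "cx", "cy" (the principal point, pixels), "k1" (the pictures are not rectified: a ray, as slopes to the right and down, at radius r is drawn at 1 + k1 r^2 times it, then the intrinsics apply), "rvec" (rotation vector, rad) and "tvec" (3), from world to camera coordinates, as OpenCV has them. Camera axes: x right, y down, z forward; pixel columns grow to the right and rows downward; lengths in m; the calibration is good to about 2 mm. A picture is of the moment at which its call begins: read the wrist's pose just before it. get_calibration takes no time and is no camera call; for the wrist camera it gives the pose at the moment of the call.
A pose or a line that the arm cannot do raises robot.IKError and nothing moves.
- robot.job_done(): hands the job in, once; it reports no verdict.
The state is a dict: "time": time; "q": joint angles; "qvel": joint speeds; "joint_torque": joint torques, N m; "tool_pos": TCP position; "tcp_rot": TCP orientation; "ft_force": force on the tool from outside, world axes, zero at the start; "torque": the same for the moment, N m; "gripper_width": finger opening in m.
Only numpy, scipy, OpenCV 4.12 (cv2) and the standard library are available. Lean on these libraries where they do the work, as an engineer would, in place of code of your own. Each camera call takes 0.05 s, during which the arm holds its last target.

## Working session

There is one attempt and no reset: what is moved stays moved. The work goes in short steps, each a Python script; the robot and the scene stay as the last script left them, time stands still between calls to the robot, and variables do not carry over. Pictures are saved under pics/ and viewed, and the job is handed in when it is done.

```bash
ls; mkdir -p pics; python3 - <<'E'
from plant import robot
import cv2
for n in ["scene","top","wrist"]:
    im=robot.grab_frame(n); cv2.imwrite(f"pics/{n}0.png",im); print(n,robot.get_calibration(n))
print(robot.observe())
E
```

```text
pics
scene {'vertical_fov': 57.37567311026647, 'cx': 248.97143631050173, 'cy': 192.7478978373431, 'k1': -0.019199342287534504, 'rvec': array([ 1.60677311,  1.86853063, -0.8241757 ]), 'tvec': array([ 0.12888966, -0.26974561,  1.24451438])}
top {'vertical_fov': 44.68971070910296, 'cx': 251.3247351563313, 'cy': 194.43438105570587, 'k1': -0.1482929173407693, 'rvec': array([ 2.17546708, -2.1710551 ,  0.12736217]), 'tvec': array([-0.03493675,  0.5151084 ,  1.04394874])}
wrist {'vertical_fov': 65.6707017137952, 'cx': 255.51689616603355, 'cy': 189.20141554134057, 'k1': -0.07063698978879737, 'rvec': array([-2.3708647 ,  1.65614197,  0.24383232]), 'tvec': array([-0.60025432, -0.03635133,  0.37750369])}
{'time': 0.15, 'q': array([-8.23168727e+01,  5.98966209e+00,  5.53901120e+00,  8.96047845e+01,
        1.11629442e-03,  7.75277996e+01]), 'qvel': array([ 0.00116537, -0.12490448,  0.21564273, -0.06831519, -0.01856286,
        0.02515635]), 'joint_torque': array([ 1.38360021e-03, -5.57356489e+01,  5.04006779e+01,  1.25037512e-02,
       -4.27152454e-04, -5.21380954e-06]), 'tool_pos': array([ 0.20674026, -0.56307373,  0.30332863]), 'tcp_rot': array([-1.79946114e+02, -1.30620996e-02,  2.01553210e+01]), 'ft_force': array([ 0.01125404, -0.65516504,  0.48393919]), 'torque': array([-0.04314726,  0.03587978,  0.0410632 ]), 'gripper_width': 0.08562006955327325}
```

View pics/scene0.png

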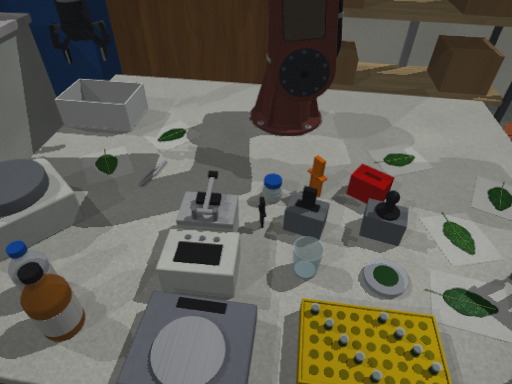

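View pics/top0.png

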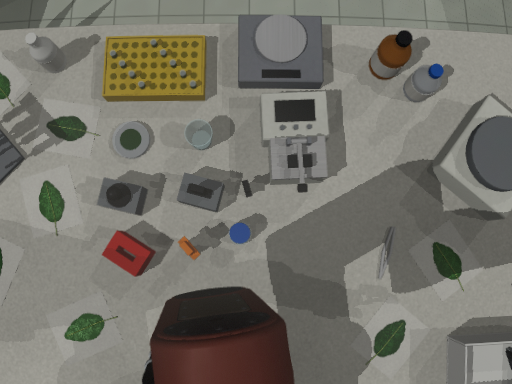

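View pics/wrist0.png

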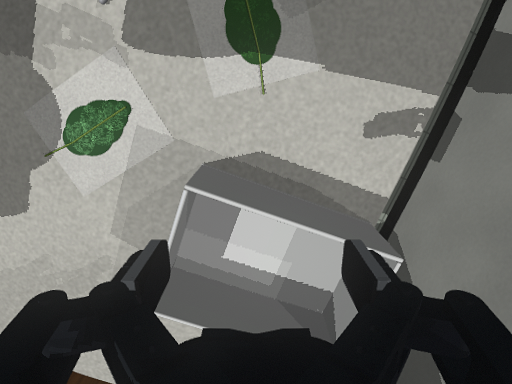

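```bash
cat > h.py <<'E'
import numpy as np,cv2
def KRT(c):
    f=192/np.tan(np.radians(c["vertical_fov"]/2))
    K=np.array([[f,0,c["cx"]],[0,f,c["cy"]],[0,0,1.]])
    R=cv2.Rodrigues(np.array(c["rvec"]))[0]
    return K,R,np.array(c["tvec"]).reshape(3),np.array([c["k1"],0,0,0,0.])
def ray(c,uv):
    K,R,t,d=KRT(c)
    p=cv2.undistortPoints(np.array([[uv]],float),K,d)[0,0]
    D=R.T@np.array([p[0],p[1],1]); return -R.T@t,D/np.linalg.norm(D)
def onz(c,uv,z):
    o,D=ray(c,uv); return o+D*(z-o[2])/D[2]
def proj(c,P):
    K,R,t,d=KRT(c)
    return cv2.projectPoints(np.array(P,float).reshape(-1,3),R,t,K,d)[0].reshape(-1,2)
def tri(rs):
    A=np.zeros((3,3));b=np.zeros(3)
    for o,D in rs:
        M=np.eye(3)-np.outer(D,D);A+=M;b+=M@o
    X=np.linalg.solve(A,b)
    return X,[np.linalg.norm(np.cross(X-o,D)) for o,D in rs]
def crop(im,x0,y0,x1,y1,s,name):
    cv2.imwrite(name,cv2.resize(im[y0:y1,x0:x1],None,fx=s,fy=s,interpolation=cv2.INTER_CUBIC))
E
python3 - <<'E'
from h import *
t=cv2.imread("pics/top0.png");s=cv2.imread("pics/scene0.png")
crop(t,90,80,340,265,3.2,"pics/t1.png")
crop(s,150,150,420,310,2.9,"pics/s1.png")
E
```

```text
(no output)
```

View pics/t1.png

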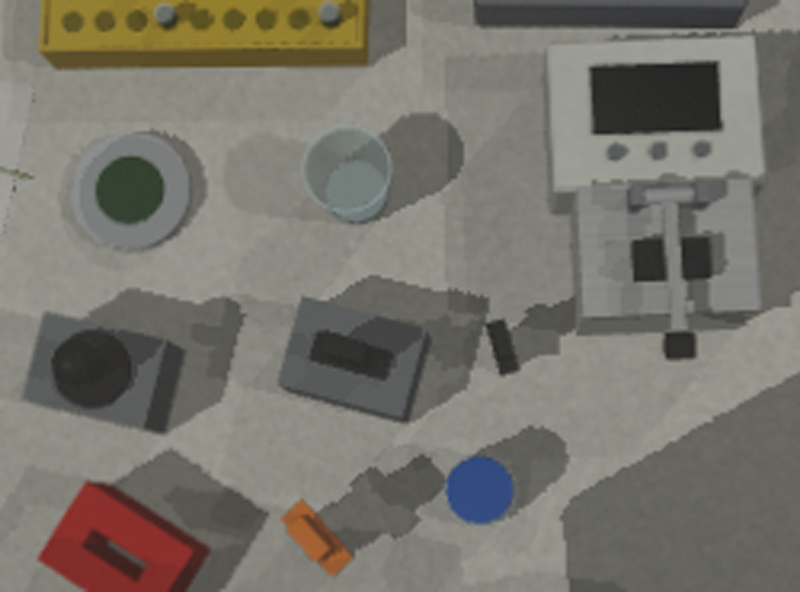

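View pics/s1.png

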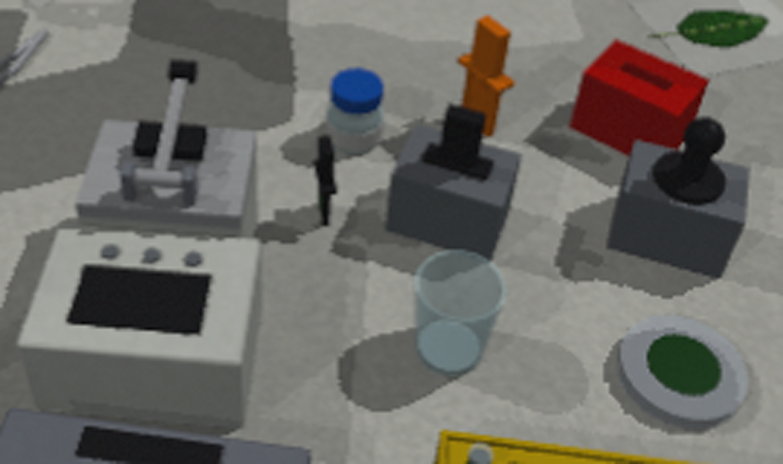

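Pixels: in top0 the grey stand's black holder is at (199,191). The smaller black look-alike is at (247,188), the orange one at (190,248), the round-gripped one at (119,195) and the red stand at (130,253). The black flat-gripped one in the grey stand fits, because it is the larger black one. Knob is at about (302,188). The next step is a coarse localisation.

```bash
python3 - <<'E'
from h import *
from plant import robot
c=robot.get_calibration("top");s=robot.get_calibration("scene")
T=lambda u,v:(90+u/3.2,80+v/3.2)
S=lambda u,v:(150+u/2.9,150+v/2.9)
for n,p,z in [("knob",(679,345),.122),("standcor",(305,297),.066),("standcor",(430,333),.066),("standcor",(408,420),.066),("standcor",(280,387),.066),
 ("platefrontL",(578,320),.1),("platefrontR",(757,312),.1),("boxL",(553,192),.08),("boxR",(763,175),.08),("boxFL",(548,45),.08),("boxFR",(755,37),.08),("lugL",(640,195),.126),("lugR",(700,193),.126),("griptop",(350,355),.12),("small",(503,347),.09),("jar",(480,490),.062),("beaker",(347,170),.075),("round",(92,368),.1)]:
    print(n,onz(c,T(*p),z).round(4))
print("knob tri",tri([ray(c,T(679,345)),ray(s,S(182,71))]))
print("grip tri",tri([ray(c,T(350,355)),ray(s,S(465,120))]))
print(np.degrees(0),robot.ik([.5,0,.35],[180,0,0]))
# wrist cam pose relative to TCP
w=robot.get_calibration("wrist");K,R,t,d=KRT(w);o=robot.observe()
from scipy.spatial.transform import Rotation as Ro
Rt=Ro.from_euler('xyz',o["tcp_rot"],degrees=True).as_matrix()
print("cam in tcp",Rt.T@(-R.T@t-o["tool_pos"]),"axes",(Rt.T@R.T).round(3))
E
```

```text
knob [ 0.5195 -0.1395  0.122 ]
standcor [0.5591 0.1135 0.066 ]
standcor [0.534  0.0263 0.066 ]
standcor [0.4737 0.041  0.066 ]
standcor [0.4962 0.1298 0.066 ]
platefrontL [ 0.5388 -0.0744  0.1   ]
platefrontR [ 0.5447 -0.1953  0.1   ]
boxL [ 0.6308 -0.0585  0.08  ]
boxR [ 0.644 -0.205  0.08 ]
boxFL [ 0.7365 -0.0552  0.08  ]
boxFR [ 0.7441 -0.2017  0.08  ]
lugL [ 0.6188 -0.1143  0.126 ]
lugR [ 0.6204 -0.1542  0.126 ]
griptop [0.5125 0.0762 0.12  ]
small [ 0.5216 -0.0242  0.09  ]
jar [ 0.4258 -0.0087  0.062 ]
beaker [0.6472 0.0847 0.075 ]
round [0.5055 0.2527 0.1   ]
knob tri (array([ 0.51791084, -0.13744897,  0.13413999]), [np.float64(0.0005603657993841978), np.float64(0.0005603657993841465)])
grip tri (array([0.51369583, 0.0804483 , 0.10971841]), [np.float64(0.0032510145035378824), np.float64(0.0032510145035379106)])
0.0 [-15.02259828 -10.56483388  -5.73232635  94.83250754   0.
 164.97740172]
cam in tcp [ 0.07363161  0.00041504 -0.0685931 ] axes [[-0.    -0.958 -0.288]
 [ 1.    -0.001  0.001]
 [-0.001 -0.288  0.958]]
```

```bash
python3 - <<'E'
from h import *
from plant import robot
robot.move_pose([.52,-.03,.38],[180,0,0])
robot.pause(.3)
import json
c=robot.get_calibration("wrist");im=robot.grab_frame("wrist");cv2.imwrite("pics/w1.png",im)
json.dump({k:np.array(v).tolist() for k,v in c.items()},open("w1.json","w"))
o=robot.observe();print(o["time"],o["q"],o["tool_pos"],o["ft_force"])
cv2.imwrite("pics/w1b.png",cv2.resize(im,None,fx=1.56,fy=1.56,interpolation=cv2.INTER_CUBIC))
E
```

```text
2.725 [-1.77354024e+01 -5.98388105e+00  1.59993683e+00  9.75928788e+01
 -1.73526533e-03  1.62287588e+02] [ 0.51999239 -0.03024538  0.37991914] [0.44649617 0.54995729 0.12397469]
```

View pics/w1b.png

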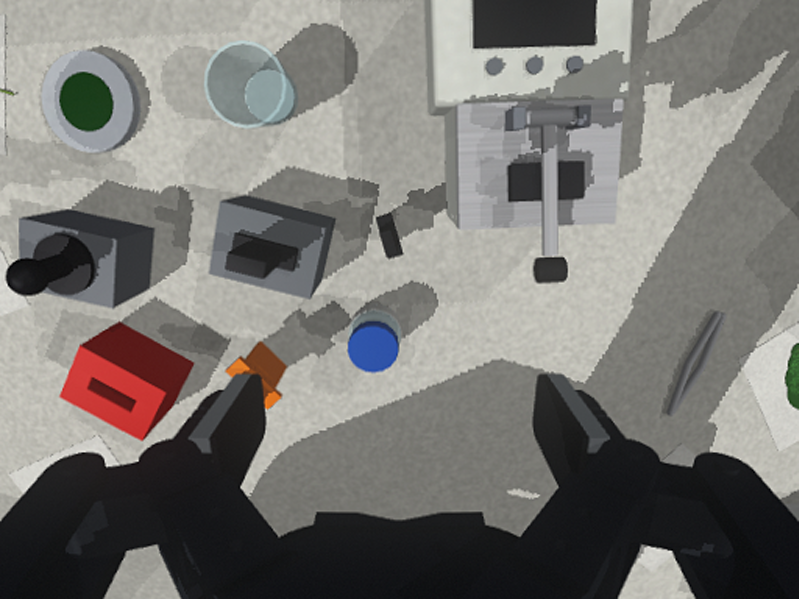

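```bash
python3 - <<'E'
from h import *
im=cv2.imread("pics/w1.png")
a=cv2.resize(im[110:210,120:270],None,fx=5,fy=5,interpolation=cv2.INTER_CUBIC)
cv2.imwrite("pics/w1hold.png",a)
a=cv2.resize(im[50:190,270:415],None,fx=4.2,fy=4.2,interpolation=cv2.INTER_CUBIC)
cv2.imwrite("pics/w1read.png",a)
E
```

```text
(no output)
```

View pics/w1hold.png

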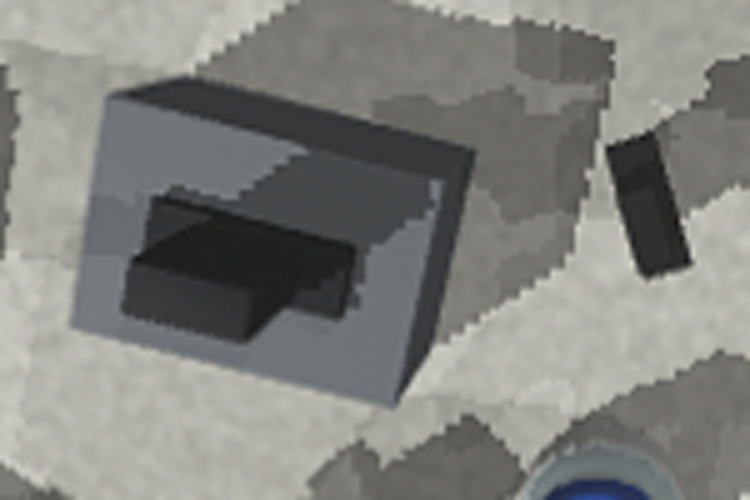

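View pics/w1read.png

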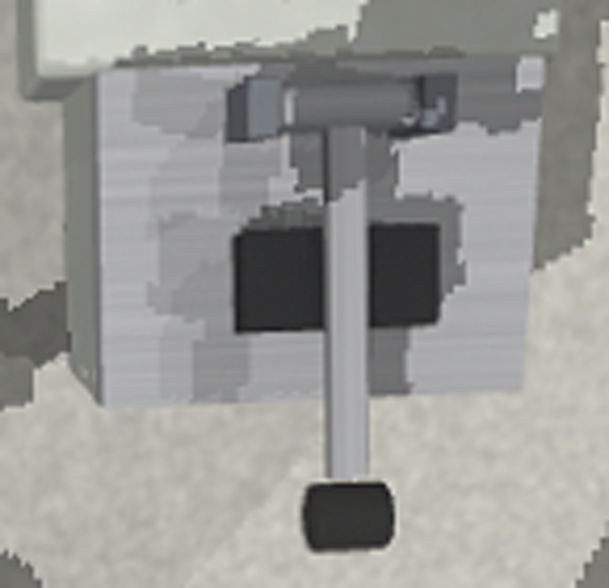

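```bash
python3 - <<'E'
from h import *
import json
from plant import robot
w=json.load(open("w1.json"));t=robot.get_calibration("top");s=robot.get_calibration("scene")
H=lambda u,v:(120+(u)/5,110+(v)/5)
Rr=lambda u,v:(270+u/4.2,50+v/4.2)
def show(n,pts,z):
    P=np.array([onz(w,p,z)[:2] for p in pts]);print(n,P.round(4).tolist(),"c",P.mean(0).round(4),"sides",np.linalg.norm(np.roll(P,-1,0)-P,axis=1).round(4)); return P
yaw=lambda L,R: np.degrees(np.arctan2((R-L)[0],-(R-L)[1]))
P=show("stand",[H(108,97),H(440,178),H(393,405),H(72,327)],.066);print(yaw(P[0],P[1]),yaw(P[3],P[2]))
P=show("griptop",[H(130,262),H(255,290),H(245,340),H(122,310)],.120);print(yaw(P[0],P[1]),yaw(P[3],P[2]))
P=show("plate",[Rr(100,68),Rr(545,60),Rr(523,390),Rr(103,405)],.1);print(yaw(P[0],P[1]),yaw(P[3],P[2]))
P=show("cover",[Rr(235,233),Rr(440,225),Rr(437,322),Rr(237,330)],.114);print(yaw(P[0],P[1]),yaw(P[3],P[2]))
T=lambda u,v:(90+u/3.2,80+v/3.2)
S=lambda u,v:(150+u/2.9,150+v/2.9)
k=Rr(348,516)
print("knob .118",onz(w,k,.118),"tri",tri([ray(t,T(679,345)),ray(s,S(182,71)),ray(w,k)]))
E
```

```text
stand [[0.5589, 0.115], [0.5375, 0.0303], [0.4762, 0.0458], [0.4982, 0.1313]] c [0.5177 0.0806] sides [0.0874 0.0632 0.0883 0.0629]
-14.202722340267638 -14.405116022191567
griptop [[0.5268, 0.0932], [0.5202, 0.065], [0.5085, 0.0683], [0.5157, 0.0963]] c [0.5178 0.0807] sides [0.029  0.0122 0.0289 0.0116]
-13.235241376763401 -14.41235215136359
plate [[0.6303, -0.0732], [0.6344, -0.1922], [0.5462, -0.1963], [0.5414, -0.0768]] c [ 0.5881 -0.1346] sides [0.1191 0.0883 0.1196 0.0891]
1.976881085901399 2.338513367232027
cover [[0.5885, -0.1079], [0.5912, -0.1621], [0.5661, -0.1638], [0.5635, -0.11]] c [ 0.5773 -0.1359] sides [0.0542 0.0252 0.0539 0.0251]
2.837056325624715 2.722212674415311
knob .118 [ 0.51380298 -0.142915    0.118     ] tri (array([ 0.51782612, -0.13744674,  0.13412757]), [np.float64(0.000583702338798464), np.float64(0.0005449410777288858), np.float64(0.0001201171364323788)])
```

Sizes agree (stand 63×88, grip top 29×12, plate 119×89 mm) and the three-view knob fit is within 0.6 mm. The crop shows the flat-gripped black holder in the grey stand at w1 px (161,169). The black look-alike at (250,150) is clearly smaller. I'm going to the knob now.

```bash
cat >> h.py <<'E'
PSI=np.radians(2.3); SLOT=np.array([.5777,-.1353,.100]); RX=np.array([np.cos(PSI),np.sin(PSI),0])
HINGE=SLOT+.042*RX+np.array([0,0,.018]); UZ=np.array([0,0,1.])
def knob(phi,r=.1035): return HINGE+r*(-np.cos(phi)*RX+np.sin(phi)*UZ)
STAND=np.array([.5177,.0806,.066]); HYAW=-14.2
E
python3 - <<'E'
from h import *
from plant import robot
k=knob(.155);print(k)
robot.set_gripper(.05)
robot.move_pose(k+[0,0,.054+.08],[180,0,2.3])
print(robot.line_to(k+[0,0,.054],vel=.08,guard=8))
o=robot.observe();print(o["time"],o["tool_pos"],o["ft_force"])
cv2.imwrite("pics/w2.png",robot.grab_frame("wrist"));crop(robot.grab_frame("scene"),130,110,300,260,4,"pics/s2.png")
E
```

```text
[ 0.51748935 -0.13771831  0.13397834]
False
4.9833 [ 0.51779991 -0.13791119  0.18864344] [-0.71408623 -0.54174265  0.26691265]
```

View pics/w2.png

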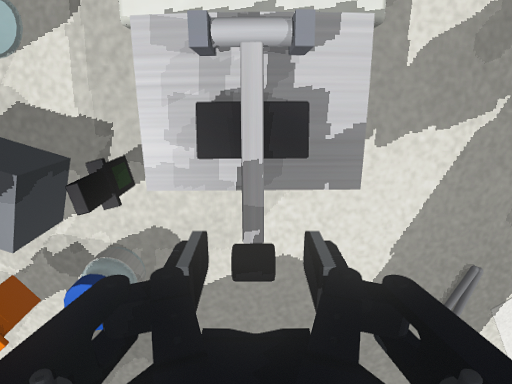

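View pics/s2.png

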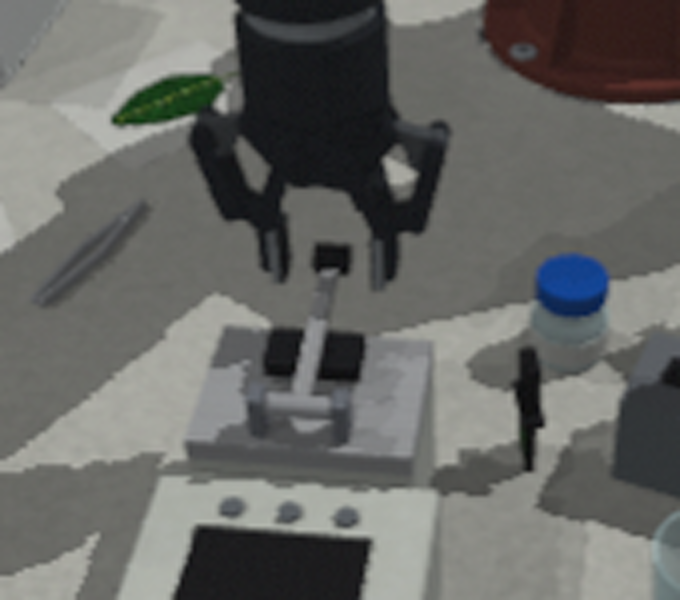

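w2 shows the knob at (253,262), centred between the pads at columns 207 and 305. Clamping it and lifting along the arc.

```bash
python3 - <<'E'
from h import *
from plant import robot
robot.set_gripper(.016)
o=robot.observe();print(o["time"],o["gripper_width"],o["ft_force"])
if .017<o["gripper_width"]<.024:
  for phi in np.arange(.3,1.36,.15):
    hit=robot.line_to(knob(phi)+[0,0,.054],vel=.08,guard=25)
    o=robot.observe();print(round(phi,2),hit,o["tool_pos"].round(4),o["ft_force"].round(1),o["gripper_width"])
    if hit: break
print(o["time"])
cv2.imwrite("pics/w3.png",robot.grab_frame("wrist"));crop(robot.grab_frame("scene"),130,80,300,230,4,"pics/s3.png")
E
```

```text
5.4583 0.01828926852584975 [0.76860926 5.23210336 1.38660266]
0.3 False [ 0.5207 -0.137   0.2028] [-0.3  6.7 -3.1] 0.019002245843132447
0.45 False [ 0.5265 -0.1367  0.2175] [-0.7  6.1 -3. ] 0.018876661430267744
0.6 False [ 0.5343 -0.1364  0.231 ] [-0.6  6.5 -2.1] 0.01872338421367891
0.75 False [ 0.5441 -0.136   0.2431] [-1.1  7.5 -1.4] 0.018382208844730824
0.9 False [ 0.5554 -0.1354  0.2534] [-2.3  7.4 -3.4] 0.01852417835738326
1.05 False [ 0.5681 -0.1349  0.262 ] [-2.1  6.8 -2.6] 0.018603439240999248
1.2 False [ 0.582  -0.1343  0.2687] [-2.6  7.2 -3.4] 0.018715873186654217
1.35 False [ 0.5969 -0.1336  0.2733] [-2.4  7.3 -0.2] 0.018147312775168185
8.1833
```

View pics/s3.png

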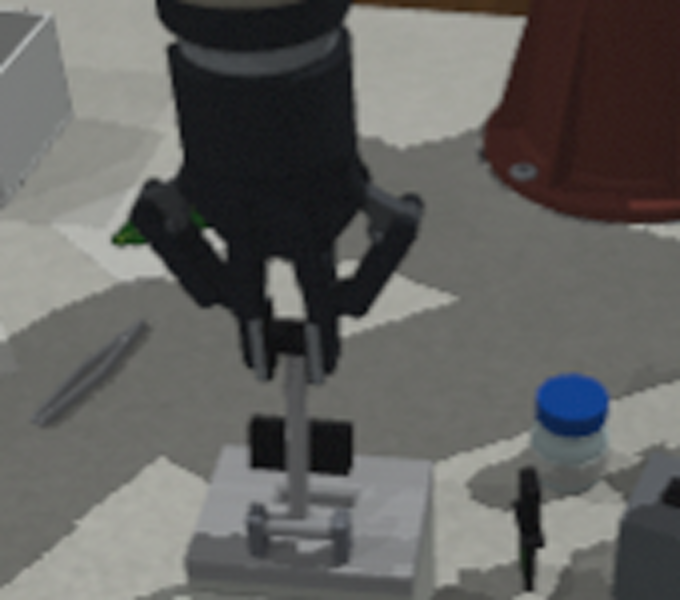

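The lever is following. Continuing to the stop with a tight guard.

```bash
python3 - <<'E'
from h import *
from plant import robot
for phi in list(np.arange(1.5,1.96,.15))+list(np.arange(2.0,2.4,.04)):
    hit=robot.line_to(knob(phi)+[0,0,.054],vel=.08 if phi<1.96 else .03,guard=10)
    o=robot.observe();f=o["ft_force"];print(round(phi,2),hit,o["tool_pos"].round(4),f.round(1),"tang",round(f@(np.sin(phi)*RX+np.cos(phi)*UZ),1))
    if hit: break
print(o["time"],o["q"].round(1))
crop(robot.grab_frame("scene"),130,80,300,230,4,"pics/s4.png")
E
```

```text
1.5 False [ 0.6123 -0.1329  0.2758] [-3.2  9.1 -0.4] tang -2.8
1.65 False [ 0.6279 -0.1322  0.2759] [-2.7  8.3  0. ] tang -2.4
1.8 False [ 0.6434 -0.1314  0.2739] [-2.6  9.5  2.1] tang -2.7
1.95 False [ 0.6585 -0.1307  0.2696] [-1.1 10.1  3.9] tang -2.1
2.0 False [ 0.6631 -0.1306  0.2678] [-1.2  9.4  3.8] tang -2.3
2.04 False [ 0.667  -0.1304  0.2661] [-1.   9.8  4.9] tang -2.8
2.08 False [ 0.6707 -0.1302  0.2644] [-0.8  9.5  5.5] tang -3.1
2.12 False [ 0.6744 -0.13    0.2624] [-0.8 10.9  5.4] tang -3.2
2.16 False [ 0.678  -0.13    0.2602] [-0.9 11.   5.6] tang -3.5
2.2 False [ 0.6814 -0.1298  0.258 ] [-0.3  9.9  6.8] tang -3.9
2.24 False [ 0.6847 -0.1296  0.2556] [ 0.2 10.6  6.6] tang -3.7
2.28 True [ 0.6863 -0.1291  0.2542] [-0.3  2.5  4.7] tang -3.2
11.9333 [-2.140e+01  2.350e+01  2.060e+01  8.720e+01  1.000e-01  1.562e+02]
```

View pics/s4.png

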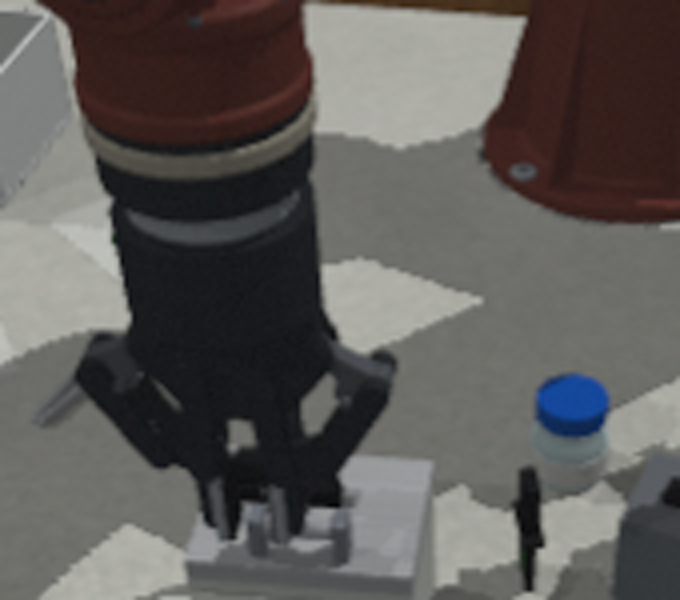

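```bash
python3 - <<'E'
from h import *
from plant import robot
import json
robot.set_gripper(.05)
p=robot.observe()["tool_pos"]
robot.line_to(p+[0,0,.07],vel=.15)
robot.move_pose([.5,-.12,.40],[180,0,2.3])
c=robot.get_calibration("wrist");im=robot.grab_frame("wrist");cv2.imwrite("pics/w5.png",im)
json.dump({k:np.array(v).tolist() for k,v in c.items()},open("w5.json","w"))
crop(robot.grab_frame("scene"),130,130,300,280,4,"pics/s5.png")
crop(robot.grab_frame("top"),240,80,350,210,5,"pics/t5.png")
print(robot.observe()["time"],robot.observe()["ft_force"])
for ph in (2.1,2.255): print(proj(c,knob(ph)),(proj(robot.get_calibration("top"),knob(ph))-[240,80])*5,(proj(robot.get_calibration("scene"),knob(ph))-[130,130])*4)
E
```

```text
13.975 [0.4123114  0.0913711  0.69155827]
[[278.35014046 -27.61107943]] [[311.63259592 127.60144435]] [[255.88385137 266.64742675]]
[[277.70019471 -40.74851682]] [[307.01888406 102.36857087]] [[251.28868929 301.81983091]]
```

View pics/w5.png

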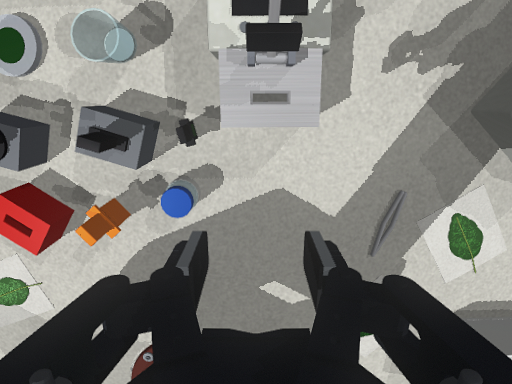

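View pics/s5.png

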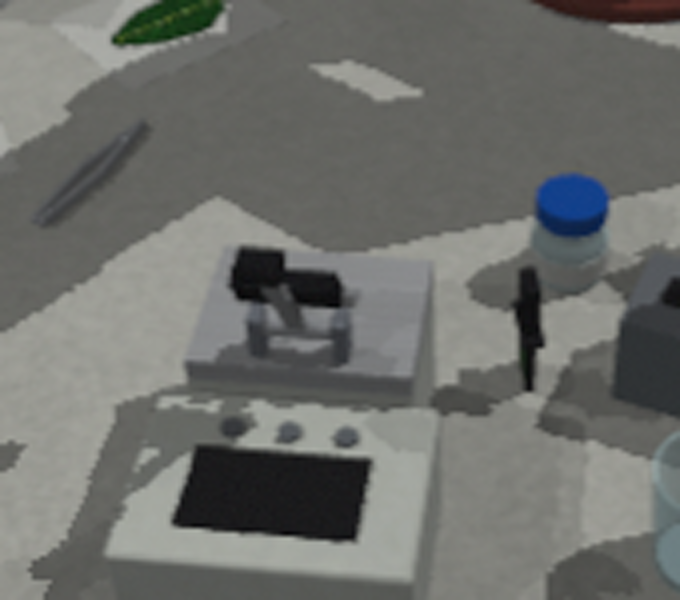

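View pics/t5.png

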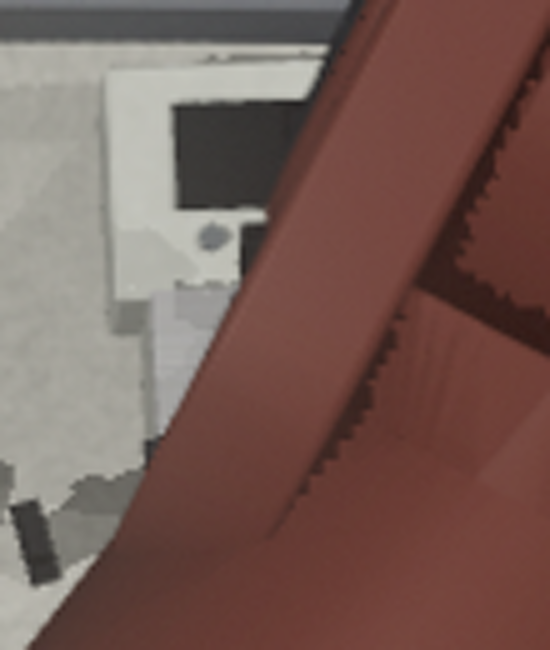

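s5 shows the knob at (259,270), which matches a lever angle of about 2.08 (prediction for 2.1: (256,267)). The clamp travelled further than that, so the pads probably slid at the stop. I'm checking with a gentle guarded push from the front, fingers closed.

```bash
python3 - <<'E'
from h import *
from plant import robot
robot.set_gripper(0)
k=knob(2.1,.104)
print(k)
robot.move_pose(k-.055*RX+[0,0,.067+.05],[180,0,2.3])
robot.line_to(k-.055*RX+[0,0,.067],vel=.15,guard=10)
f0=robot.observe()["ft_force"]
for d in np.arange(-.03,.012,.003):
    hit=robot.line_to(k+d*RX+[0,0,.067],vel=.03,guard=9)
    o=robot.observe();print(round(d,3),hit,((o["tool_pos"]-k)@RX).round(4),(o["ft_force"]-f0).round(1))
    if hit or (o["ft_force"]-f0)[0]<-9: break
cv2.imwrite("pics/w6.png",robot.grab_frame("wrist"))
crop(robot.grab_frame("scene"),130,80,300,230,4,"pics/s6.png")
print(o["time"])
E
```

```text
[ 0.67212786 -0.13150739  0.20777377]
-0.03 False -0.0301 [-0.3 -0.1 -0.1]
-0.027 False -0.0269 [-1.2  0.7 -0.6]
-0.024 False -0.0239 [-0.5  0.4  0.2]
-0.021 False -0.0209 [ 0.2  0.3 -0.4]
-0.018 False -0.0189 [-8.   0.4  1.8]
-0.015 False -0.0179 [-20.7   0.2   6.4]
17.8417
```

View pics/s6.png

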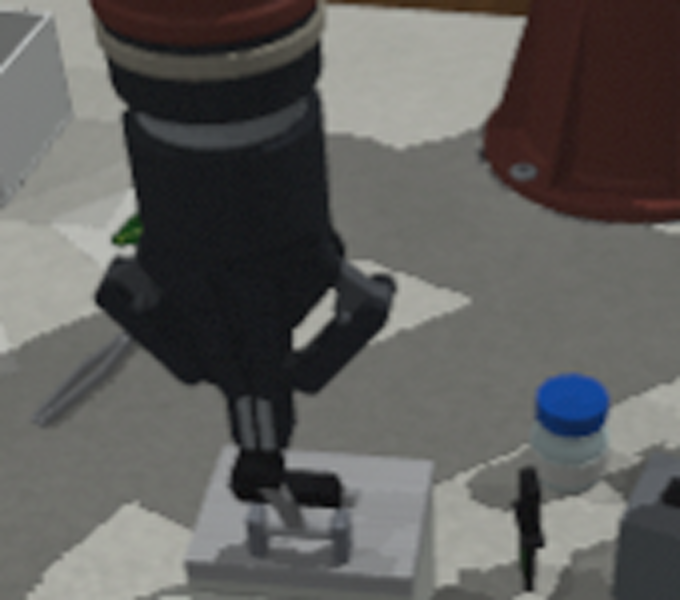

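View pics/w6.png

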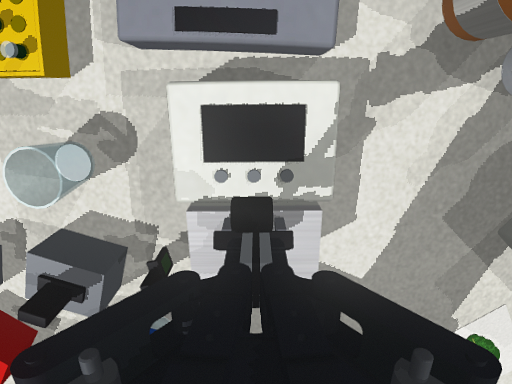

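Contact came at −19 mm (−20 expected for 2.1 rad) and force rose to 20 N with no motion, so the lever is on its stop. Backing off, then refining the slot and grip position.

```bash
python3 - <<'E'
from h import *
from plant import robot
import json
p=robot.observe()["tool_pos"]
robot.line_to(p-.03*RX,vel=.1); robot.line_to(p-.03*RX+[0,0,.06],vel=.2)
robot.set_gripper(.06)
# close look over slot and holder
robot.move_pose([.50,-.135,.27],[180,0,2.3]); robot.pause(.2)
for n,P in (("w7",None),("w8",[.46,.075,.30])):
    if P: robot.move_pose(P,[180,0,-10]); robot.pause(.2)
    c=robot.get_calibration("wrist");im=robot.grab_frame("wrist");cv2.imwrite(f"pics/{n}.png",im)
    json.dump({k:np.array(v).tolist() for k,v in c.items()},open(n+".json","w"))
print(robot.observe()["time"])
a=cv2.imread("pics/w7.png");b=cv2.imread("pics/w8.png")
cv2.imwrite("pics/w78.png",cv2.resize(np.vstack([a[:240],b[:300]]),None,fx=1.1,fy=1.1))
E
```

```text
25.2833
```

View pics/w78.png

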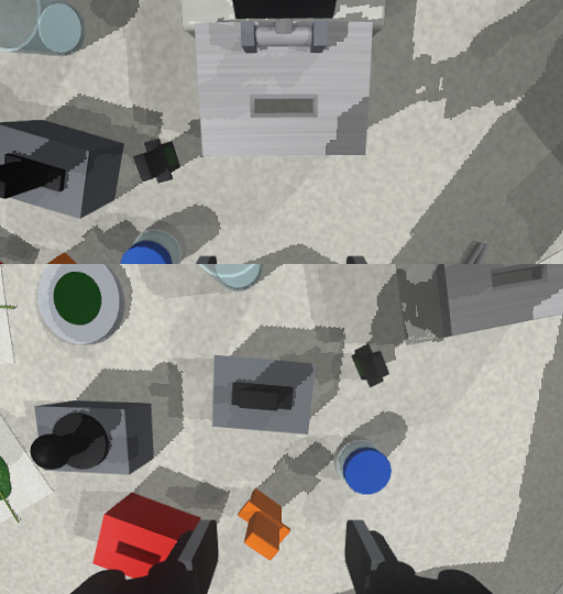

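```bash
python3 - <<'E'
from h import *
a=cv2.imread("pics/w7.png");b=cv2.imread("pics/w8.png")
crop(a,170,5,350,150,4,"pics/w7c.png");crop(b,180,70,300,170,6,"pics/w8c.png")
E
```

```text
(no output)
```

View pics/w7c.png

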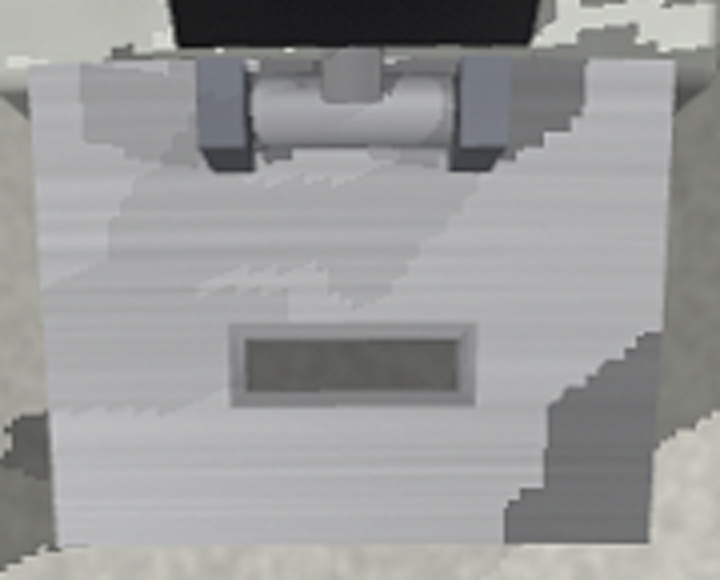

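View pics/w8c.png

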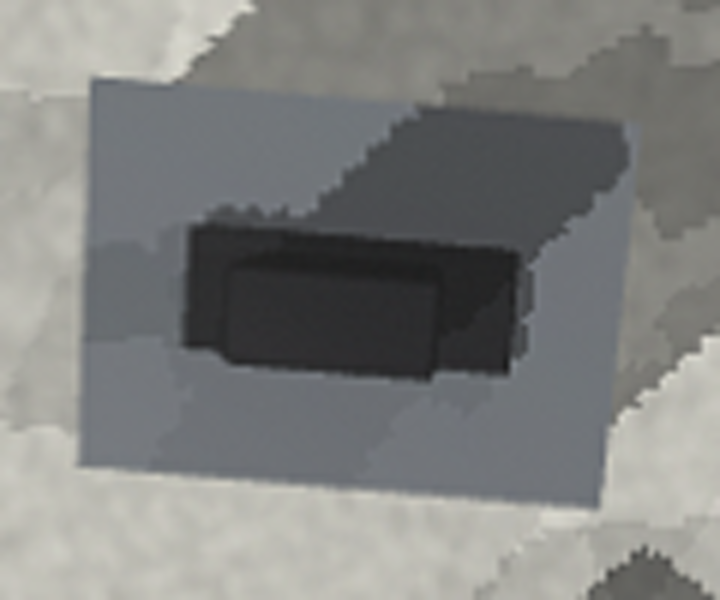

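```bash
python3 - <<'E'
from h import *
import json
w7=json.load(open("w7.json"));w8=json.load(open("w8.json"))
A=lambda u,v:(170+u/4-.375,5+v/4-.375);B=lambda u,v:(180+u/6-.42,70+v/6-.42)
def show(n,w,pts,z):
    P=np.array([onz(w,p,z)[:2] for p in pts]);y=lambda d:np.degrees(np.arctan2(d[0],-d[1]))
    print(n,"c",P.mean(0).round(4),"sides",np.linalg.norm(np.roll(P,-1,0)-P,axis=1).round(4),"yaw",y(P[1]-P[0]).round(2),y(P[2]-P[3]).round(2),P.round(4).tolist())
show("plate front+back",w7,[A(32,62),A(676,60),A(649,543),A(57,546)],.1)
show("bevel",w7,[A(229,323),A(476,323),A(474,405),A(230,406)],.1)
show("slotin",w7,[A(246,338),A(459,338),A(457,391),A(246,392)],.097)
show("stand",w8,[B(91,78),B(638,125),B(600,507),B(80,467)],.066)
show("collar",w8,[B(190,225),B(519,252),B(509,375),B(183,347)],.072)
show("grip",w8,[B(226,265),B(437,288),B(431,382),B(222,362)],.120)
E
```

```text
plate front+back c [ 0.5885 -0.1343] sides [0.1186 0.0894 0.1193 0.0895] yaw 2.53 2.58 [[0.6305, -0.0733], [0.6358, -0.1918], [0.5465, -0.1957], [0.5411, -0.0765]]
bevel c [ 0.5784 -0.1344] sides [0.0474 0.0153 0.0476 0.0155] yaw 2.32 2.54 [[0.5852, -0.1105], [0.5871, -0.1578], [0.5718, -0.1585], [0.5697, -0.111]]
slotin c [ 0.5784 -0.1344] sides [0.0415 0.01   0.0415 0.0102] yaw 2.32 2.57 [[0.5826, -0.1136], [0.5843, -0.155], [0.5743, -0.1553], [0.5724, -0.1138]]
stand c [0.5176 0.0817] sides [0.0888 0.0629 0.089  0.0635] yaw -14.9 -14.55 [[0.5596, 0.1167], [0.5367, 0.0309], [0.4758, 0.0466], [0.4982, 0.1328]]
collar c [0.5177 0.0817] sides [0.0532 0.0198 0.0537 0.0196] yaw -14.74 -15.01 [[0.534, 0.1049], [0.5204, 0.0534], [0.5012, 0.0583], [0.5151, 0.1101]]
grip c [0.5174 0.082 ] sides [0.0288 0.0127 0.0289 0.0131] yaw -16.28 -15.58 [[0.5277, 0.0942], [0.5196, 0.0666], [0.5072, 0.0696], [0.515, 0.0975]]
```

Slot is at (0.5784, −0.1344) with yaw 2.5°. Holder is at (0.5176, 0.0817) with yaw −14.9°. All sizes match to about 1 mm (slot 41.5×10, collar 53.5×19.7). Grasping now.

```bash
python3 - <<'E'
from h import *
from plant import robot
H=np.array([.5176,.0817]);z=.158
R=[180,0,75.1]
robot.move_pose([*H,z+.07],R)
print(robot.line_to([*H,z],vel=.1,guard=8))
f0=robot.observe()["ft_force"]
robot.set_gripper(.012)
o=robot.observe();print(o["time"],o["gripper_width"],(o["ft_force"]-f0).round(1),o["tool_pos"])
if .012<o["gripper_width"]<.018:
    print(robot.line_to([*H,z+.02],vel=.05,guard=12));o=robot.observe();print((o["ft_force"]-f0).round(1),o["gripper_width"])
    print(robot.line_to([*H,z+.14],vel=.15,guard=12));o=robot.observe();print((o["ft_force"]-f0).round(1),o["torque"].round(2),o["gripper_width"],o["time"])
cv2.imwrite("pics/s9.png",cv2.resize(robot.grab_frame("scene"),None,fx=1.5,fy=1.5))
E
```

```text
False
30.6167 0.013126666645514273 [-0.7 -0.2  3.7] [0.5178166  0.08169151 0.15842231]
False
[-1.   0.3  0.2] 0.013367603035440342
False
[-1.1 -0.1 -0.9] [-0.01  0.04 -0.01] 0.013231279765186317 32.1167
```

View pics/s9.png

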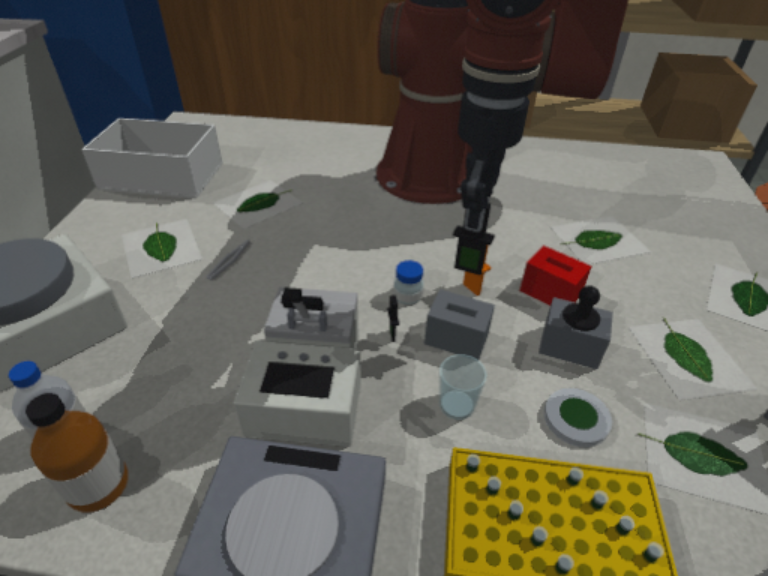

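s9 shows the holder held upright with its stand empty. Carrying it over the slot.

```bash
python3 - <<'E'
from h import *
from plant import robot
S=np.array([.5784,-.1344]);z=.158
robot.line_to([*S,z+.14],vel=.2,rotation=[180,0,92.4])
robot.line_to([*S,z+.108],vel=.1)
robot.pause(.2)
o=robot.observe();print(o["time"],o["tool_pos"],o["tcp_rot"],o["gripper_width"])
cv2.imwrite("pics/w10.png",robot.grab_frame("wrist"))
crop(robot.grab_frame("scene"),140,100,290,230,4.5,"pics/s10.png")
print((proj(robot.get_calibration("scene"),[[S[0]+dx,S[1]+dy,.108] for dx,dy in ((0,0),(0,.02),(0,-.02))])-[140,100])*4.5)
E
```

```text
34.1083 [ 0.57867948 -0.13448328  0.26687291] [1.79937697e+02 3.47184362e-02 9.24031788e+01] 0.013503153325139156
[[307.86636813 456.06695168]
 [348.51813242 460.48856939]
 [267.44955046 451.66938948]]
```

View pics/w10.png

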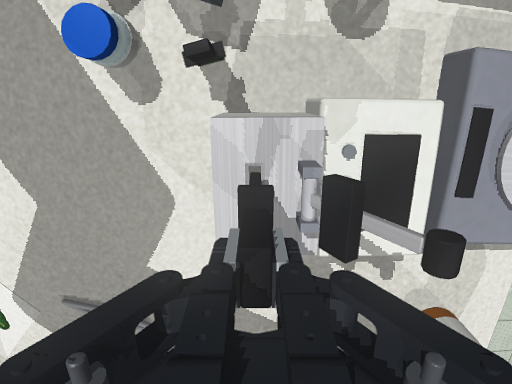

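View pics/s10.png

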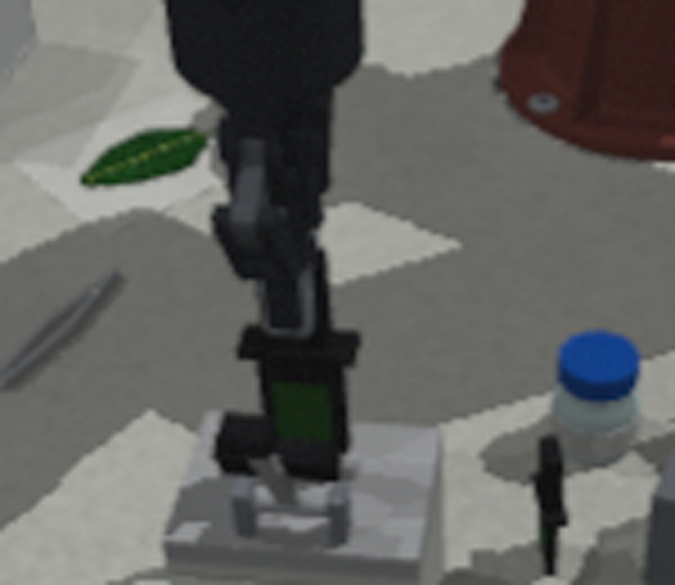

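w10 shows the blade edge (column ~255) lined up with the visible end of the slot (column ~254). Inserting under guard.

```bash
python3 - <<'E'
from h import *
from plant import robot
S=np.array([.5784,-.1344]);z=.158
f0=robot.observe()["ft_force"]
for l in (.098,.092,.086,.080,.070,.060,.052):
    hit=robot.line_to([*S,z+l],vel=.05,guard=6)
    o=robot.observe();print(l,hit,o["tool_pos"].round(4),(o["ft_force"]-f0).round(1),o["torque"].round(2))
    if hit or np.linalg.norm(o["ft_force"]-f0)>8: break
print(o["time"])
cv2.imwrite("pics/w11.png",robot.grab_frame("wrist"))
crop(robot.grab_frame("scene"),140,100,290,230,4.5,"pics/s11.png")
E
```

```text
0.098 False [ 0.5781 -0.1343  0.2553] [ 0.7 -0.2  0.8] [-0.01 -0.02  0.02]
0.092 False [ 0.5782 -0.1343  0.2495] [ 0.6 -0.1  0.3] [ 0.04 -0.01 -0.05]
0.086 False [ 0.5782 -0.1343  0.2435] [ 0.8 -0.5  1.3] [-0.    0.01  0.07]
0.08 False [ 0.5782 -0.1343  0.2375] [-0.7 -1.5  1.1] [ 0.   -0.05 -0.01]
0.07 False [ 0.5781 -0.1343  0.2274] [-0.1  1.1  1.6] [ 0.02 -0.02 -0.01]
0.06 False [ 0.5782 -0.1343  0.2175] [-0.3  0.4  1. ] [-0.04  0.05 -0.04]
0.052 False [ 0.5782 -0.1343  0.2095] [ 0.1 -0.2  0.9] [ 0.02 -0.   -0.  ]
36.3667
```

View pics/w11.png

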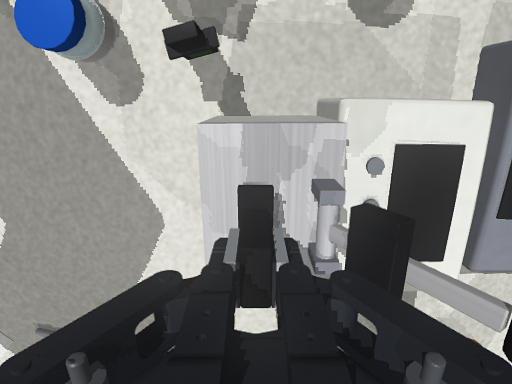

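View pics/s11.png

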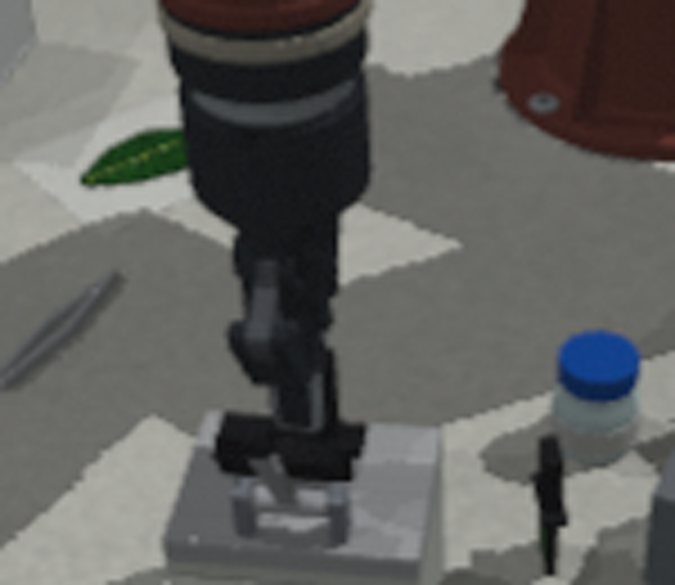

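The blade went in freely (under 2 N). Checking the collar height from the picture before the last few millimetres.

```bash
python3 - <<'E'
from h import *
from plant import robot
S=np.array([.5784,-.1344]);z=.158
a=cv2.imread("pics/w11.png")
# collar far (+y) edge: row profile over collar columns
g=a[170:200,245:268].mean((1,2));print(np.round(g).astype(int))
r=170+np.argmin(np.diff(g))+.5;print("edge row",r)
c=robot.get_calibration("wrist");o,D=ray(c,(255.5,r))
n=np.array([-np.sin(PSI),np.cos(PSI),0]);P0=np.array([*S,0])+.027*n
X=o+D*((P0-o)@n)/(D@n);print("collar top edge",X, "expect",.1235, "TCP",robot.observe()["tool_pos"])
E
```

```text
[172 172 172 172 172 172 171 170 170 170 171 166 149 144 128  41  48  50
  52  51  51  51  51  51  50  50  50  50  49  49]
edge row 184.5
collar top edge [ 0.57768741 -0.10740685  0.1170476 ] expect 0.1235 TCP [ 0.57841405 -0.1344055   0.21004858]
```

Row 184.5 is the collar's lower edge, because the camera sees its end face. It gives the underside at z=0.117, matching the 0.117–0.118 expected from the lift, so nothing slipped in the grip. Lowering 7 mm more.

```bash
python3 - <<'E'
from h import *
from plant import robot
S=np.array([.5784,-.1344])
print(robot.line_to([*S,.2025],vel=.03,guard=6)); robot.pause(.6)
o=robot.observe();print(o["time"],o["tool_pos"],o["tcp_rot"],o["ft_force"],o["gripper_width"])
a=robot.grab_frame("wrist");cv2.imwrite("pics/w12.png",a)
g=a[170:200,245:268].mean((1,2));r=170+np.argmin(np.diff(g))+.5
c=robot.get_calibration("wrist");p,D=ray(c,(255.5,r))
n=np.array([-np.sin(PSI),np.cos(PSI),0]);P0=np.array([*S,0])+.027*n
print("underside",r,p+D*((P0-p)@n)/(D@n))
cv2.imwrite("pics/s12.png",cv2.resize(robot.grab_frame("scene"),None,fx=1.5,fy=1.5))
cv2.imwrite("pics/t12.png",robot.grab_frame("top"))
E
```

```text
False
37.4667 [ 0.5784296  -0.13440344  0.20253435] [ 1.79994263e+02 -8.70549955e-04  9.23990441e+01] [-0.58357033 -0.23005025 -0.88472793] 0.013231372519223083
underside 184.5 [ 0.577692   -0.10740667  0.10953684]
```

View pics/s12.png

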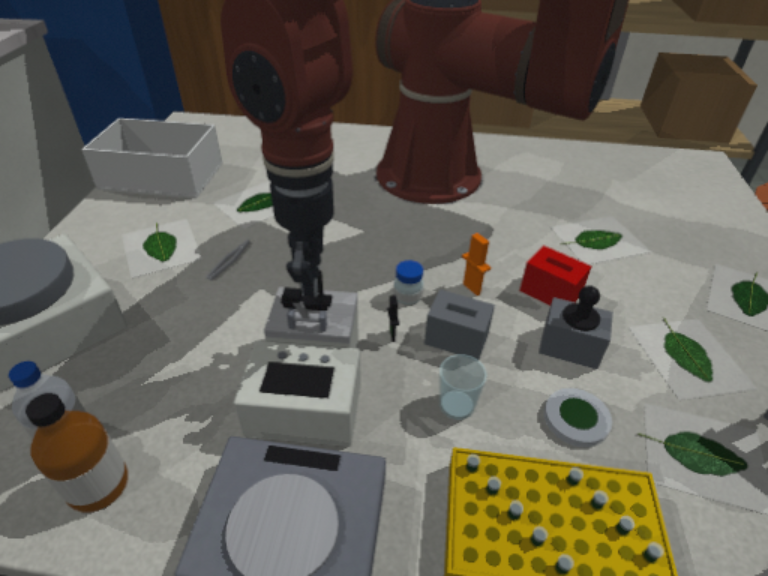

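View pics/w12.png

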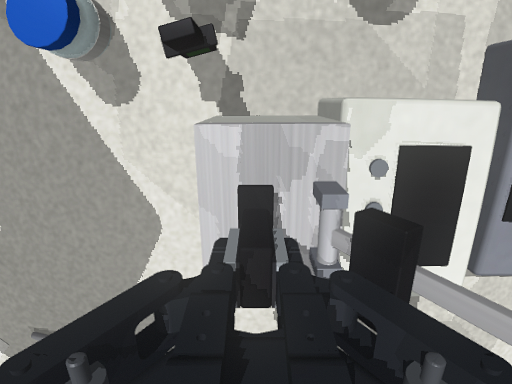

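The holder is upright in the slot with its underside at about z=0.110, and the lever is still back. The jar, beaker, dish, tweezers and round-gripped holder are where they were. Handing in.

```bash
python3 -c "
from plant import robot
robot.job_done()"
```

```text
the job is handed in; nothing more can be done
```

I swung the lever back to its stop, then took the flat-gripped black holder from its grey stand and passed its blade down through the slot. I handed the job in with the holder still gripped, at about 37.5 s.

- **Lever:** the pads slid on the knob near the end of the swing, at a commanded knob angle of about 2.26 rad. I checked it with a push from the front. Contact came about where 2.1 rad predicts (19–20 mm), and about 20 N did not move the knob. The last pictures still show the lever leaning back.
- **Holder:** the blade went in with under about 2 N of side force. The tool is vertical to within 0.01°. The collar's underside is at z ≈ 0.1095 m in the picture and ≈ 0.110 m by the lift, so it hovers about 1 cm above the top. The wrist force (about 1 N) shows no sign of it resting on the top.
- **Other things on the bench:** by eye in the last scene picture, the round-gripped holder, jar, beaker, dish, tweezers and look-alikes had not moved.
- **Disagreement:** at the start the knob measured about 16 mm above the hinge height. I took this as the lever starting about 0.15 rad open; the 2.1 rad stop contact supports that.

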